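# Press the gold medallion home

### The arm

A 6-joint arm with a two-finger parallel gripper is mounted at the origin on the work surface. World frame = base frame: x ahead of the robot, y to its left, z up, the work surface at z = 0. Lengths are in m, angles in rad, forces in N, time in s.
With the tool pointing down it reaches from about 0.375 to 0.975 m from the base axis. Payload 3.8 kg.
Tool frame: the origin (TCP) lies midway between the tips of the shut fingers; the grasp point (between the pads) lies 19 mm behind it; z points along the fingers, y is the line along which they close (so a half turn about z gives the same grasp; the last joint's range is limited). The gripper opens to 85 mm and grips with 20 to 120 N. Pads are 22 mm wide; open, the fingers measure 114 mm over their backs; the gripper's body (76 mm by 85 mm) begins 54 mm behind the grasp point. The pads swing forward as they close: fully open they stand 13 mm farther back than shut.
Start: joints at [-1.146, 0.264, 1.604, -0, 1.274, -0.037], TCP at [0.301, -0.604, 0.198] pointing down, gripper open.
Joint ranges: [-2.63, 2.63], [-0.94, 2.18], [0.31, 2.57], [-1.31, 4.45], [0, 2.66], [-2.55, 2.55]. Speed limits (rad/s): [2.57, 2.57, 3.14, 3.14, 3.14, 3.14].

### API

Orientations are given as [roll, pitch, yaw] about the fixed x, y, z axes, in that order (R = Rz(yaw) Ry(pitch) Rx(roll)).
In Python, from workcell import manip, eyes, regions_of, landmark_of gives the robot as it stands.
- The arm moves only by the shell command python3 -m pendant 'ROWS' [FORCE]. ROWS is JSON, a list of rows, each a list of 5 numbers: the closure, from 0 (fully open) to 1 (shut), then the shift along the world's x, y, z in mm, then the turn about the world's z in rad. In form: [[jaw, x, y, z, twist], ...]. A call has 1 to 12 rows; each row is the pose to reach, as a shift and turn from the pose commanded when the call began; what a row does not reach only later rows make up. A row lasts 1/12 s, in which the tool goes at most 41.7 mm and 7.16 degrees, less where a joint would pass 70% of its speed; a pose out of reach is approached as far as the arm can. A call with a gripper value outside its range is refused whole. The fingers move at their own pace and stop on an object; FORCE is the grip in N (left out, the last holds). Time passes only in rows, so rows that repeat a pose let the fingers close. It gives the time, the measured TCP pose, the force, the opening and the grip force at its end, in the units of the state.
- manip.observe(): the state, without advancing time (a new reading comes with each control period).
- eyes.read_camera(name): name is "scene" or "top" or "wrist"; returns a dict with "frame" (420x560x3 uint8, red, green, blue), "z_map" (420x560 float32, m along the optical axis (not along the pixel's ray), 0 where there is no reading), "fx", "fy", "cx", "cy" (pixels), "cam_to_world" (4x4, takes a point from camera to world coordinates). Camera axes: x right, y up, looking along -z (the intrinsics and any distortion apply to the point x, -y, -z); pixel columns grow to the right and rows downward; lengths in m; the calibration is good to about 2 mm. A picture is of the moment at which its call begins.
- manip.sign_off(): hands the job in; it is judged then, once.
Trained networks look in a picture, given as the dict that the camera call returned (one of the last four; its "shot" number tells which), for a name from the list of things; names that differ only in an ending like _2 or _b are one class to them, and where a whole thing is asked for, a point or a joint stands for the part that bears it (a point fixed in the world has none). Each returns a list of dicts, best first, with "conf" (0 to 1); they miss things now and then, are a little off and sometimes report something else, mostly with a low value. They report only what shows in the picture. A call takes as long as a camera call. They do not tell look-alikes from the thing itself.
- regions_of(picture, name): "mask" (420x560 bool, what is visible of it) and "pixel" ([column, row] in pixels, amid what is visible of it).
- landmark_of(picture, name): "pixel" ([column, row] in pixels: a listed point, or the origin of a listed thing).
The state is a dict: "time": time; "qpos": joint angles; "qd": joint speeds; "joint_efforts": joint torques, N m; "eef_pos": TCP position; "tool_rot": TCP orientation; "wrist_force": force on the tool from outside, world axes, zero at the start; "ft_torque": the same for the moment, N m; "gripper_width": finger opening in m; "finger_force": force on a finger pad.
Only numpy, scipy, OpenCV 4.12 (cv2) and the standard library are available. Lean on these libraries where they do the work, as an engineer would, in place of code of your own. Each camera call takes 0.05 s, during which the arm holds its last target. There are 200 camera calls.

### The job

On the awards packing table, press the gold medallion gently down with closed fingertips until it sits fully home in its blue award, keep it pressed there for about two seconds so that it takes, then withdraw. Do not shift, lift or pick up the award, and do not touch the awards with the silver, red and black medallions or disturb anything else on the table.

Things in the scene. Friction and masses are not known exactly. Their poses are not given: they have to be found in the camera images.
- award_gold: loose blue crystal-glass award lying flat on the table, drop-shaped from above: a disc of radius 44 mm with one corner that reaches 62 mm from the centre; 22 mm thick, about 0.35 kg, carrying the gold medallion. Origin: centre of the disc, on the underside (table height); its x axis points to the corner of the drop, z up
- medal_gold_top (a point): centre of the top face of the gold medallion, a round disc 34 mm across and 4 mm thick on a pin in the middle of award_gold. At the start it stands 6 mm proud, top face 32 mm above the table; fully home its top face is 26 mm above the table
- medal_gold (a joint): how far the gold medallion has been pressed into its award: 0 fully proud (start), 0.006 m fully home on a hard stop. The snug pin starts to move at about 2.5 N and needs about 4.5 N near home; it stays where it is left and does not spring back. It cannot be pulled out
- award_silver: loose blue crystal-glass award lying flat on the table, drop-shaped from above: a disc of radius 44 mm with one corner that reaches 62 mm from the centre; 22 mm thick, about 0.35 kg, carrying the silver medallion. Origin: centre of the disc, on the underside (table height); its x axis points to the corner of the drop, z up
- medal_silver_top (a point): centre of the top face of the silver medallion, a round disc 34 mm across and 4 mm thick on a pin in the middle of award_silver. At the start it stands 6 mm proud, top face 32 mm above the table; fully home its top face is 26 mm above the table
- medal_silver (a joint): how far the silver medallion has been pressed into its award: 0 fully proud (start), 0.006 m fully home on a hard stop. The snug pin starts to move at about 2.5 N and needs about 4.5 N near home; it stays where it is left and does not spring back. It cannot be pulled out
- award_red: loose blue crystal-glass award lying flat on the table, drop-shaped from above: a disc of radius 44 mm with one corner that reaches 62 mm from the centre; 22 mm thick, about 0.35 kg, carrying the red medallion. Origin: centre of the disc, on the underside (table height); its x axis points to the corner of the drop, z up
- medal_red_top (a point): centre of the top face of the red medallion, a round disc 34 mm across and 4 mm thick on a pin in the middle of award_red. At the start it stands 6 mm proud, top face 32 mm above the table; fully home its top face is 26 mm above the table
- medal_red (a joint): how far the red medallion has been pressed into its award: 0 fully proud (start), 0.006 m fully home on a hard stop. The snug pin starts to move at about 2.5 N and needs about 4.5 N near home; it stays where it is left and does not spring back. It cannot be pulled out
- award_black: loose blue crystal-glass award lying flat on the table, drop-shaped from above: a disc of radius 44 mm with one corner that reaches 62 mm from the centre; 22 mm thick, about 0.35 kg, carrying the black medallion. Origin: centre of the disc, on the underside (table height); its x axis points to the corner of the drop, z up
- medal_black_top (a point): centre of the top face of the black medallion, a round disc 34 mm across and 4 mm thick on a pin in the middle of award_black. At the start it stands 6 mm proud, top face 32 mm above the table; fully home its top face is 26 mm above the table
- medal_black (a joint): how far the black medallion has been pressed into its award: 0 fully proud (start), 0.006 m fully home on a hard stop. The snug pin starts to move at about 2.5 N and needs about 4.5 N near home; it stays where it is left and does not spring back. It cannot be pulled out
- tape_roll: loose roll of brown packing tape lying flat, 84 mm across, 24 mm high; bystander. Origin: centre of its underside
- glue_bottle: loose small white bottle with an orange cap, standing, 38 mm across, 105 mm high; bystander. Origin: centre of its underside
- flask: loose tall blue drinking flask with a black cap, standing, 68 mm across, 210 mm high; bystander, at the left side of the table. Origin: centre of its underside
- brush: loose dusting brush lying at the right side of the table, 200 mm long, 42 mm wide, 20 mm high; bystander. Origin: middle of its length, on the table; its x axis runs along it
Mind the look-alikes: they are no part of the job. Leave any green or pink look-alike of the award_silver alone.

How it is judged:
On the way:
1. the gold medallion is home (within 1.5 mm of its stop) and kept pressed by the fingers for one second (value of joint medal_gold above 0.0045 m and contact force between the fingers and award_gold above 0.5 N), for 1 s.
At the end, for the whole second after the job is handed in: The gold medallion is within 1.5 mm of fully home, its award lies flat and at rest within 12 mm of where it started, the other three medallions still stand proud (pressed less than 1.5 mm), and every bystander is within 12 mm of where it started (value of joint medal_gold above 0.0045 m and distance of each of award_gold, award_silver, award_red, award_black, tape_roll, glue_bottle, flask, brush from where it was at the start of the episode below 0.012 m and angle between award_gold's own z axis and vertical below 0.08 rad and linear speed of award_gold below 0.01 m/s and value of joint each of medal_silver, medal_red, medal_black below 0.0015 m); the robot touches nothing.
It fails at once if the gold award or its medallion is pushed on with more than 30 N (contact force between the arm and award_gold above 30 N).
It fails at once if the gold award is lifted or tipped (height (world z) of award_gold above 0.008 m or angle between award_gold's own z axis and vertical above 0.15 rad).
It fails at once if the gold award is shifted by more than 20 mm (distance of award_gold from where it was at the start of the episode above 0.02 m).
It fails at once if another award is touched (contact force between the arm and award_silver above 0.5 N or contact force between the arm and award_red above 0.5 N or contact force between the arm and award_black above 0.5 N).
It fails at once if a bystander is moved by more than 20 mm (distance of any of award_silver, award_red, award_black, tape_roll, glue_bottle, flask, brush from where it was at the start of the episode above 0.02 m).
It also fails if it takes over 32 s, if anything falls off the work surface, if the arm or the gripper's body presses on something with over 40 N, if the wrist force passes 120 N, or if a joint passes its speed limit or range.

## Working session

There is one attempt and no reset: what is moved stays moved. The work goes in short steps, Python scripts to look and compute and a shell command to move; the robot and the scene stay as the last step left them, time stands still between calls to the robot, and variables do not carry over. Pictures are saved under pics/ and viewed, at most 10 in all, crops included, and the job is handed in when it is done.

```bash
mkdir -p pics
cat > h.py <<'E'
import numpy as np, cv2
from workcell import manip, eyes, regions_of, landmark_of
def w(p,px,z=None):
    u,v=px; 
    d=np.array([(u-p["cx"])/p["fx"],-(v-p["cy"])/p["fy"],-1.])
    T=np.array(p["cam_to_world"]); r=T[:3,:3]@d
    if z is None: return T[:3,3]+r*p["z_map"][int(round(v)),int(round(u))]
    return T[:3,3]+r*(z-T[2,3])/r[2]
def save(p,n): cv2.imwrite("pics/"+n,cv2.cvtColor(p["frame"],cv2.COLOR_RGB2BGR))
E
python3 - <<'E'
from h import *
p=eyes.read_camera("top"); save(p,"top.png")
print([k for k in p if k not in("frame","z_map")])
for n in ["medal_gold_top","medal_silver_top","medal_red_top","medal_black_top"]:
    for d in landmark_of(p,n): print(n,np.round(d["pixel"],1),round(d["conf"],2),w(p,d["pixel"],.032).round(4))
for n in ["tape_roll","glue_bottle","flask","brush"]:
    for d in landmark_of(p,n)[:1]: print(n,np.round(d["pixel"],1),round(d["conf"],2),w(p,d["pixel"],0).round(3))
s=manip.observe();print(s)
E
```

```text
['fx', 'fy', 'cx', 'cy', 'cam_to_world', 'shot']
medal_gold_top [282.7 242. ] 0.67 [0.4422 0.0265 0.032 ]
medal_gold_top [286.  240.8] 0.25 [0.445  0.0186 0.032 ]
medal_silver_top [234.  294.1] 0.7 [0.3211 0.1429 0.032 ]
medal_silver_top [279.9 238.6] 0.7 [0.4504 0.033  0.032 ]
medal_silver_top [386.8 228. ] 0.69 [ 0.4724 -0.2227  0.032 ]
medal_silver_top [441.6 295.5] 0.69 [ 0.3112 -0.3468  0.032 ]
medal_silver_top [360.  291.1] 0.54 [ 0.324  -0.1544  0.032 ]
medal_red_top [360.5 159.5] 0.53 [ 0.6393 -0.1646  0.032 ]
medal_red_top [382.5 229. ] 0.52 [ 0.4701 -0.2123  0.032 ]
medal_black_top [287.  163.9] 0.54 [0.6307 0.0135 0.032 ]
tape_roll [198.5 227.8] 0.8 [0.481 0.232 0.   ]
glue_bottle [220. 174.] 0.77 [0.614 0.179 0.   ]
flask [115.  164.5] 0.82 [0.641 0.439 0.   ]
brush [438.5 202.7] 0.82 [ 0.535 -0.36   0.   ]
{'time': 0.45, 'qpos': array([-1.14589860e+00,  2.63968656e-01,  1.60410794e+00,  2.05341966e-05,
        1.27366394e+00, -3.68924191e-02]), 'qd': array([-0.00101777, -0.00114336, -0.00333212,  0.0002186 , -0.00175359,
        0.00151057]), 'joint_efforts': array([-7.30391894e-04, -5.14304745e+01, -3.67118704e+01, -4.90573495e-05,
        3.56121964e-03,  2.65559504e-05]), 'eef_pos': array([ 0.3007345 , -0.60424384,  0.19827502]), 'tool_rot': array([-3.14144560e+00, -2.50744209e-05,  4.61784128e-01]), 'wrist_force': array([ 0.09236587,  0.50453998, -0.3407176 ]), 'ft_torque': array([ 0.02455543,  0.02073846, -0.00829463]), 'finger_force': 0.0, 'gripper_width': 0.0856022478437358}
```

View pics/top.png

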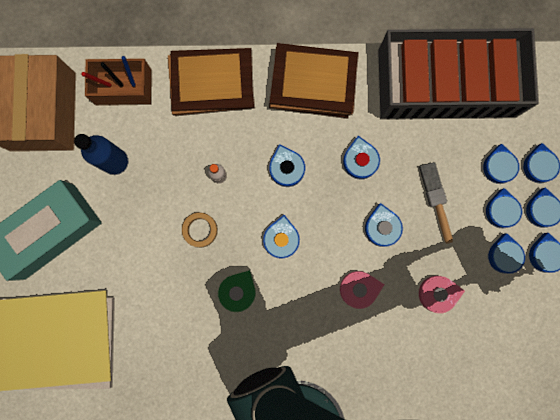

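The top view shows blue awards with gold (281,240), silver (385,228), red (362,159) and black (287,167) medallions. The look-alikes are green (237,293), pink (361,289) and pink (441,294). I choose the blue award with the gold disc at (281,240), and check it in a close crop.

Run:
```python
from h import *
for n in ["top","scene"]:
    p=eyes.read_camera(n)
    h=cv2.cvtColor(p["frame"],cv2.COLOR_RGB2HSV)
    m=((h[...,0]>15)&(h[...,0]<28)&(h[...,1]>130)&(h[...,2]>130)).astype(np.uint8)
    k,l,st,c=cv2.connectedComponentsWithStats(m)
    for i in range(1,k):
        if st[i,4]>12:
            q=w(p,c[i],.032)
            if np.hypot(*(q[:2]-[.447,.028]))<.06:
                print(n,st[i],c[i].round(1),q.round(4),w(p,c[i]).round(4))
    if n=="top": cv2.imwrite("pics/crop.png",cv2.resize(cv2.cvtColor(p["frame"],cv2.COLOR_RGB2BGR)[205:275,240:320],(640,560),interpolation=cv2.INTER_NEAREST))
```

```text
top [274 233  14  14 146] [281.  239.2] [0.4489 0.0304 0.032 ] [0.449  0.0303 0.0281]
scene [260 203  10   7  54] [264.7 206.3] [0.4534 0.0249 0.032 ] [0.4523 0.0261 0.0309]
```

View pics/crop.png

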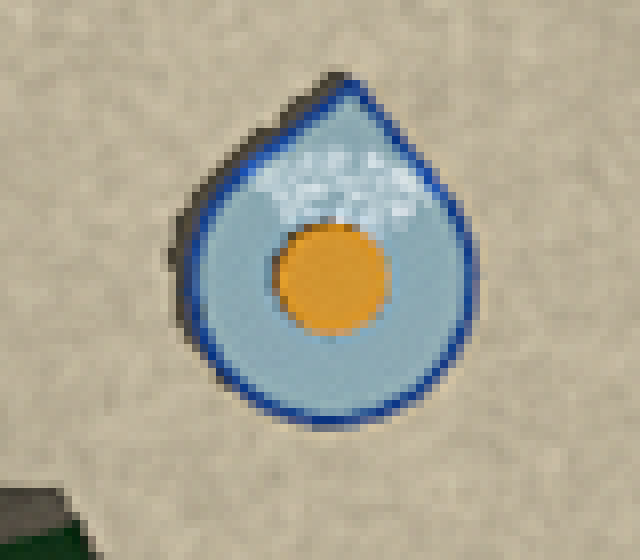

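The crop confirms a gold disc on a blue drop with its corner up (+x). Its centre is at about (0.450, 0.028). I'll move there at height with the jaw shut.

```bash
python3 -m pendant '[[1,9,38,0,0],[1,18,76,0,0],[1,27,114,0,0],[1,36,152,0,0],[1,45,190,0,0],[1,54,228,0,0],[1,63,266,0,0],[1,72,304,0,0],[1,81,342,0,0],[1,90,380,0,0],[1,99,418,0,0],[1,108,456,0,0]]' 20; python3 -m pendant '[[1,9,38,0,0],[1,18,76,0,0],[1,27,114,-10,0],[1,36,152,-30,0],[1,42,176,-60,0],[1,42,176,-80,0],[1,42,176,-80,0],[1,42,176,-80,0]]'
python3 - <<'E'
from h import *
s=manip.observe();print(s["eef_pos"],s["tool_rot"],s["wrist_force"],s["gripper_width"])
for n in ["wrist","scene"]:
    p=eyes.read_camera(n);save(p,n+"1.png")
    h=cv2.cvtColor(p["frame"],cv2.COLOR_RGB2HSV)
    m=((h[...,0]>15)&(h[...,0]<28)&(h[...,1]>130)&(h[...,2]>90)).astype(np.uint8)
    k,l,st,c=cv2.connectedComponentsWithStats(m)
    for i in range(1,k):
        if st[i,4]>20 and np.hypot(*(w(p,c[i],.032)[:2]-[.447,.028]))<.06: print(n,st[i],c[i].round(1),w(p,c[i],.032).round(4),w(p,c[i]).round(4))
    print([(d["pixel"],d["conf"],w(p,d["pixel"],.032).round(4)) for d in landmark_of(p,"medal_gold_top")])
E
```

```text
time: 1.55
eef_pos: [0.4089, -0.1466, 0.1988]
tool_rot: [3.141, -0.001, 0.461]
wrist_force: [1.2, -0.2, -0.3]
gripper_width: -0.0001
finger_force: 0.0
time: 2.22
eef_pos: [0.4495, 0.0279, 0.1175]
tool_rot: [-3.141, 0.003, 0.463]
wrist_force: [-0.0, -0.4, -0.0]
gripper_width: -0.0002
finger_force: 0.0
[0.4494945  0.02791208 0.11753623] [-3.14053488e+00  2.85735640e-03  4.62961423e-01] [-0.01537242 -0.44737255 -0.02868671] -0.0001708104361475058
wrist [ 259  181   45   43 1492] [280.6 201.7] [0.4492 0.0306 0.032 ] [0.4495 0.0308 0.0331]
[([279.1, 198.7], 0.6, array([0.4507, 0.0327, 0.032 ])), ([281.3, 191.1], 0.4, array([0.4567, 0.0338, 0.032 ]))]
scene [260 203  10   7  54] [264.7 206.3] [0.4534 0.0249 0.032 ] [0.4512 0.0273 0.0296]
[([265.7, 207.1], 0.39, array([0.4588, 0.0236, 0.032 ]))]
```

View pics/wrist1.png

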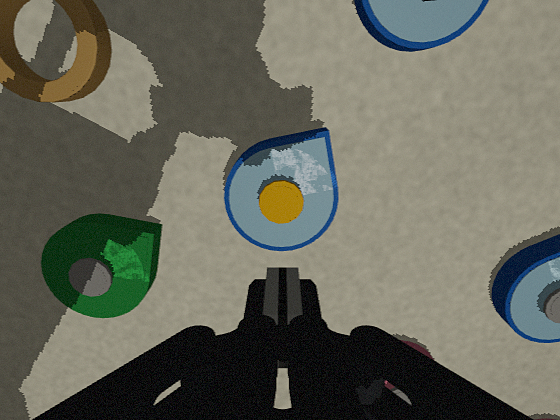

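The wrist view shows the gold disc at (281,202), which is (0.449, 0.0305), and the shut fingertips in line with it. I'll shift y by 2 mm, descend to just above it, then press in small steps.

```bash
python3 -m pendant '[[1,0,2,-20,0],[1,0,2,-40,0],[1,0,2,-60,0],[1,0,2,-72,0],[1,0,2,-78,0],[1,0,2,-80,0],[1,0,2,-80,0],[1,0,2,-80,0]]'
```

```text
time: 3.08
eef_pos: [0.452, 0.0294, 0.0397]
tool_rot: [3.141, -0.002, 0.461]
wrist_force: [-0.2, 0.6, -0.3]
gripper_width: 0.0002
finger_force: 0.0
```

```bash
python3 -m pendant '[[1,0,0,-1,0],[1,0,0,-2,0],[1,0,0,-3,0],[1,0,0,-4,0],[1,0,0,-5,0],[1,0,0,-5,0]]'
```

```text
time: 3.58
eef_pos: [0.4505, 0.0297, 0.0332]
tool_rot: [-3.141, 0.0, 0.462]
wrist_force: [0.8, -0.4, 0.1]
gripper_width: 0.0001
finger_force: 0.0
```

```bash
python3 -m pendant '[[1,0,0,-0.5,0],[1,0,0,-1,0],[1,0,0,-1.5,0],[1,0,0,-2,0],[1,0,0,-2.5,0],[1,0,0,-3,0],[1,0,0,-3,0]]'
```

```text
time: 4.17
eef_pos: [0.4506, 0.0297, 0.0303]
tool_rot: [-3.141, 0.0, 0.462]
wrist_force: [0.3, -0.7, 0.2]
gripper_width: -0.0002
finger_force: 0.0
```

```bash
python3 -m pendant '[[1,0,0,-0.5,0],[1,0,0,-1,0],[1,0,0,-1.5,0],[1,0,0,-2,0],[1,0,0,-2,0]]'
```

```text
time: 4.58
eef_pos: [0.4506, 0.0297, 0.0283]
tool_rot: [-3.141, 0.0, 0.462]
wrist_force: [-0.8, 0.3, -0.3]
gripper_width: 0.0001
finger_force: 0.0
```

```bash
python3 -m pendant '[[1,0,0,-0.5,0],[1,0,0,-1,0],[1,0,0,-1,0]]'
```

```text
time: 4.83
eef_pos: [0.4506, 0.0297, 0.0273]
tool_rot: [-3.141, 0.0, 0.462]
wrist_force: [-0.9, -0.2, 0.5]
gripper_width: -0.0001
finger_force: 0.0
```

Run:
```python
from h import *
p=eyes.read_camera("wrist");save(p,"wrist2.png")
s=manip.observe();print(s["wrist_force"],s["eef_pos"])
p=eyes.read_camera("scene");cv2.imwrite("pics/scene2.png",cv2.resize(cv2.cvtColor(p["frame"],cv2.COLOR_RGB2BGR)[150:240,210:330],(800,600)))
```

```text
[-0.13974241 -0.40467328  0.408603  ] [0.45067711 0.02969903 0.02730632]
```

View pics/wrist2.png

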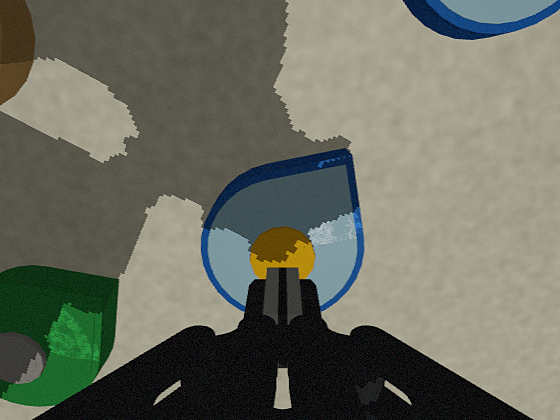

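View pics/scene2.png

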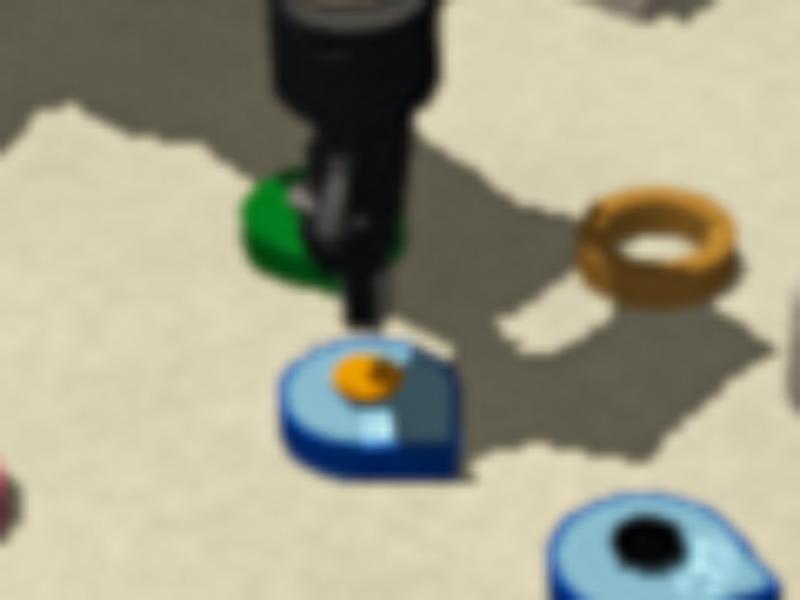

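The wrist view shows the tips at (283,268), in front of the gold disc at (282,255). The scene crop shows them visibly above the disc, so there is no contact yet. I'll measure the tip position by depth.

Run:
```python
from h import *
p=eyes.read_camera("wrist")
for v in range(258,292,3): print(v,[w(p,(u,v)).round(4).tolist() for u in (275,283,292)])
for px in [(255,255),(282,258),(310,258)]: print(px,w(p,px).round(4))
p=eyes.read_camera("scene")
T=np.array(p["cam_to_world"]);q=np.linalg.inv(T)@[.4506,.0297,.0273,1]
print("tcp px",p["cx"]+p["fx"]*q[0]/-q[2],p["cy"]+p["fy"]*q[1]/q[2])
for v in range(188,212,2): print(v,[w(p,(u,v)).round(4).tolist() for u in (262,264,266)])
p=eyes.read_camera("top");save(p,"t2.png")
```

```text
258 [[0.4475, 0.0337, 0.0321], [0.4497, 0.0302, 0.0331], [0.4521, 0.0263, 0.0339]]
261 [[0.4464, 0.0332, 0.0332], [0.4481, 0.0294, 0.0328], [0.4501, 0.0253, 0.0327]]
264 [[0.4445, 0.0323, 0.0324], [0.4466, 0.0287, 0.033], [0.4491, 0.0248, 0.0339]]
267 [[0.4432, 0.0316, 0.0329], [0.445, 0.0279, 0.0329], [0.4472, 0.0238, 0.0331]]
270 [[0.4587, 0.0385, 0.0684], [0.4594, 0.0352, 0.0666], [0.4616, 0.0321, 0.0679]]
273 [[0.4581, 0.0382, 0.0696], [0.4598, 0.0354, 0.0703], [0.4614, 0.0321, 0.0702]]
276 [[0.4584, 0.0382, 0.0727], [0.4595, 0.0352, 0.072], [0.4612, 0.0321, 0.0723]]
279 [[0.4581, 0.0381, 0.0745], [0.4596, 0.0353, 0.0747], [0.4614, 0.0323, 0.0752]]
282 [[0.4583, 0.0381, 0.0773], [0.4602, 0.0356, 0.0781], [0.4608, 0.032, 0.0763]]
285 [[0.4584, 0.0381, 0.0797], [0.4596, 0.0353, 0.0794], [0.4615, 0.0325, 0.0801]]
288 [[0.4583, 0.038, 0.0816], [0.46, 0.0355, 0.0823], [0.4608, 0.0321, 0.0809]]
291 [[0.4588, 0.0382, 0.0846], [0.46, 0.0355, 0.0845], [0.4608, 0.0322, 0.0832]]
(255, 255) [0.4448 0.0437 0.0329]
(282, 258) [0.4496 0.0308 0.0334]
(310, 258) [0.4557 0.0178 0.0327]
tcp px 265.
[... 321 characters left out ...]
67, 0.0206, 0.0828], [0.4633, 0.0225, 0.0845]]
196 [[0.4521, 0.0162, 0.0757], [0.4579, 0.0189, 0.0767], [0.464, 0.0212, 0.078]]
198 [[0.454, 0.0137, 0.0704], [0.4591, 0.0172, 0.0707], [0.4639, 0.021, 0.0706]]
200 [[0.3944, 0.0783, 0.0007], [0.3977, 0.0846, -0.0014], [0.4597, 0.0254, 0.0588]]
202 [[0.4209, 0.0488, 0.0208], [0.4279, 0.0508, 0.0227], [0.4323, 0.0556, 0.022]]
204 [[0.4368, 0.0311, 0.0299], [0.4422, 0.0346, 0.0304], [0.4484, 0.0372, 0.0316]]
206 [[0.4432, 0.0236, 0.0293], [0.4495, 0.0262, 0.0306], [0.4549, 0.0296, 0.031]]
208 [[0.4543, 0.0112, 0.0337], [0.4545, 0.0202, 0.0285], [0.4608, 0.0226, 0.03]]
210 [[0.4488, 0.0167, 0.0201], [0.454, 0.0204, 0.0203], [0.46, 0.0232, 0.0214]]
```

By depth, the tip's lower edge really is at z≈0.066 in both cameras, laterally centred. That is about 39 mm above the reported TCP. I'll trust the cameras and force, go lower carefully and re-measure.

```bash
python3 -m pendant '[[1,0,0,-3,0],[1,0,0,-6,0],[1,0,0,-9,0],[1,0,0,-12,0],[1,0,0,-15,0],[1,0,0,-18,0],[1,0,0,-20,0],[1,0,0,-22,0],[1,0,0,-22,0]]'
python3 - <<'E'
from h import *
p=eyes.read_camera("wrist")
for v in range(264,276,2): print(v,[w(p,(u,v)).round(4).tolist() for u in (275,283,292)])
s=manip.observe();print(s["wrist_force"],s["eef_pos"],s["qpos"])
p=eyes.read_camera("scene");cv2.imwrite("pics/scene3.png",cv2.resize(cv2.cvtColor(p["frame"],cv2.COLOR_RGB2BGR)[150:240,210:330],(800,600)))
E
```

```text
time: 5.83
eef_pos: [0.4504, 0.0297, 0.0049]
tool_rot: [-3.141, 0.001, 0.462]
wrist_force: [-0.8, -0.0, -0.3]
gripper_width: -0.0001
finger_force: 0.0
264 [[0.4553, 0.0372, 0.034], [0.4562, 0.0337, 0.0326], [0.4586, 0.0304, 0.0338]]
266 [[0.4542, 0.0367, 0.0336], [0.4557, 0.0335, 0.0334], [0.4578, 0.0301, 0.0341]]
268 [[0.4579, 0.0383, 0.0432], [0.4596, 0.0354, 0.0437], [0.4614, 0.0322, 0.0439]]
270 [[0.4579, 0.0383, 0.0449], [0.459, 0.0351, 0.0442], [0.4613, 0.0322, 0.0456]]
272 [[0.4581, 0.0384, 0.0471], [0.459, 0.0352, 0.0459], [0.4609, 0.032, 0.0465]]
274 [[0.4582, 0.0383, 0.0489], [0.4594, 0.0354, 0.0485], [0.4608, 0.032, 0.048]]
[-1.13128154 -0.15944192  0.33466569] [0.45050223 0.02972112 0.00509614] [ 1.06991888e-02  5.63703309e-02  2.24126137e+00 -1.73643769e-06
  8.44570838e-01  1.11966155e+00]
```

View pics/scene3.png

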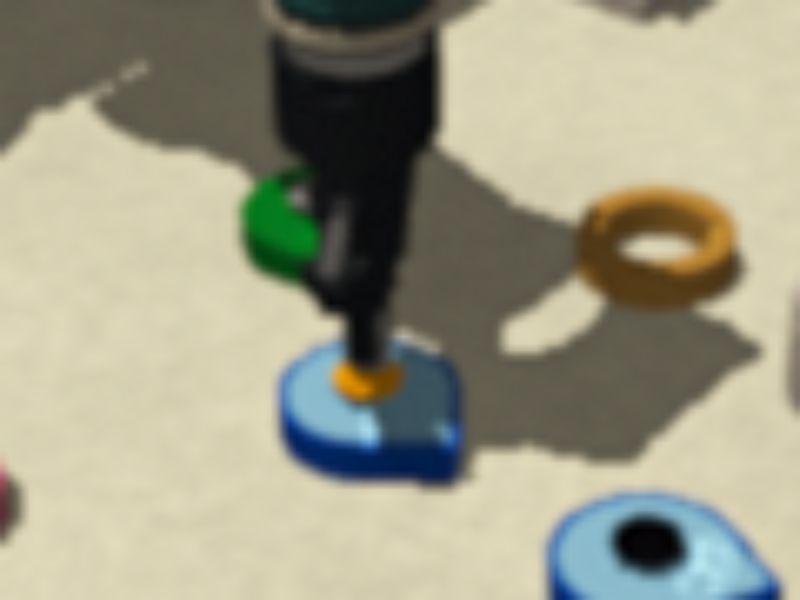

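The tips now hover about 10 mm above the gold disc, over its middle at crop (368,370). I'll go down 8 mm, then feel for it.

```bash
python3 -m pendant '[[1,0,0,-2,0],[1,0,0,-4,0],[1,0,0,-6,0],[1,0,0,-7,0],[1,0,0,-8,0],[1,0,0,-8,0]]'
```

```text
time: 6.43
eef_pos: [0.4509, 0.0297, -0.0027]
tool_rot: [3.142, -0.0, 0.462]
wrist_force: [-0.3, -0.8, 1.2]
gripper_width: 0.0
finger_force: 0.4
```

```bash
python3 -m pendant '[[1,0,0,-0.5,0],[1,0,0,-1,0],[1,0,0,-1.5,0],[1,0,0,-2,0],[1,0,0,-2.5,0],[1,0,0,-3,0],[1,0,0,-3.5,0],[1,0,0,-4,0],[1,0,0,-4,0]]'
```

```text
time: 7.18
eef_pos: [0.4509, 0.0297, -0.0066]
tool_rot: [3.142, -0.0, 0.462]
wrist_force: [-0.9, -0.1, 2.4]
gripper_width: -0.0
finger_force: 1.5
```

Contact made; the pin is moving at about 2.5 N. Continuing in small steps.

```bash
python3 -m pendant '[[1,0,0,-0.4,0],[1,0,0,-0.8,0],[1,0,0,-1.2,0],[1,0,0,-1.6,0],[1,0,0,-2,0],[1,0,0,-2,0]]'
```

```text
time: 7.68
eef_pos: [0.451, 0.0297, -0.007]
tool_rot: [-3.141, 0.0, 0.462]
wrist_force: [-6.0, -0.2, 18.5]
gripper_width: -0.0001
finger_force: 9.3
```

```bash
python3 -m pendant '[[1,0,0,-0.4,0],[1,0,0,-0.8,0],[1,0,0,-1,0],[1,0,0,-1,0]]'
```

```text
time: 8.02
eef_pos: [0.451, 0.0297, -0.0071]
tool_rot: [-3.141, 0.001, 0.462]
wrist_force: [-9.2, 0.7, 26.6]
gripper_width: -0.0
finger_force: 13.5
```

This is the hard stop, and the force is close to the limit. I'll ease off by 1.8 mm and hold.

```bash
python3 -m pendant '[[1,0,0,1,0],[1,0,0,1.8,0],[1,0,0,1.8,0]]'
```

```text
time: 8.27
eef_pos: [0.4509, 0.0297, -0.0069]
tool_rot: [3.141, -0.0, 0.462]
wrist_force: [-3.4, -0.9, 10.7]
gripper_width: 0.0001
finger_force: 5.5
```

```bash
python3 -m pendant '[[1,0,0,0,0],[1,0,0,0,0],[1,0,0,0,0],[1,0,0,0,0],[1,0,0,0,0],[1,0,0,0,0],[1,0,0,0,0],[1,0,0,0,0],[1,0,0,0,0],[1,0,0,0,0],[1,0,0,0,0],[1,0,0,0,0]]'
```

```text
time: 9.27
eef_pos: [0.4509, 0.0297, -0.0069]
tool_rot: [-3.142, 0.0, 0.462]
wrist_force: [-3.7, 0.2, 10.7]
gripper_width: -0.0005
finger_force: 5.8
```

```bash
python3 -m pendant '[[1,0,0,0,0],[1,0,0,0,0],[1,0,0,0,0],[1,0,0,0,0],[1,0,0,0,0],[1,0,0,0,0],[1,0,0,0,0],[1,0,0,0,0],[1,0,0,0,0],[1,0,0,0,0],[1,0,0,0,0],[1,0,0,0,0]]'
```

```text
time: 10.27
eef_pos: [0.4509, 0.0297, -0.0069]
tool_rot: [-3.142, 0.0, 0.462]
wrist_force: [-3.6, -0.2, 11.3]
gripper_width: -0.0002
finger_force: 5.8
```

Held for 2 s at about 11 N. I'll withdraw straight up and check.

```bash
python3 -m pendant '[[1,0,0,2,0],[1,0,0,6,0],[1,0,0,20,0],[1,0,0,45,0],[1,0,0,75,0],[1,0,0,105,0],[1,0,0,125,0],[1,0,0,125,0],[1,0,0,125,0]]'
python3 - <<'E'
from h import *
p=eyes.read_camera("wrist");save(p,"wrist4.png")
h=cv2.cvtColor(p["frame"],cv2.COLOR_RGB2HSV)
m=((h[...,0]>15)&(h[...,0]<28)&(h[...,1]>130)&(h[...,2]>90)).astype(np.uint8)
k,l,st,c=cv2.connectedComponentsWithStats(m)
for i in range(1,k):
    if st[i,4]>200:
        ys,xs=np.where(l==i); print(st[i],c[i].round(1),w(p,c[i],.026).round(4),"medz",np.median([w(p,q)[2] for q in zip(xs,ys)]))
        ring=cv2.dilate((l==i).astype(np.uint8),np.ones((25,25)))-cv2.dilate((l==i).astype(np.uint8),np.ones((9,9)))
        ys,xs=np.where(ring>0); print("glass z",np.median([w(p,q)[2] for q in zip(xs,ys)]))
print(manip.observe()["wrist_force"])
p=eyes.read_camera("top")
for n in ["tape_roll","glue_bottle","flask","brush","medal_red_top","medal_black_top"]:
    for d in landmark_of(p,n)[:1]: print(n,np.round(d["pixel"],1))
E
```

```text
time: 11.02
eef_pos: [0.4518, 0.0297, 0.1183]
tool_rot: [3.14, -0.003, 0.462]
wrist_force: [-1.1, -0.8, -0.2]
gripper_width: 0.0004
finger_force: 0.0
[  39   36   61   71 1796] [74.8 76.7] [0.4676 0.1975 0.026 ] medz 0.02468046219140299
glass z 0.0016192924126654518
[  0  59  15  28 247] [ 5.2 75.1] [0.4473 0.2404 0.026 ] medz 0.02468382023049115
glass z 0.014623087561065229
[ 260  183   44   42 1414] [281.2 203.3] [0.4492 0.0306 0.026 ] medz 0.026980735233220976
glass z 0.023440660184453732
[-0.04344373  0.12301015 -1.49221658]
tape_roll [202.3 230.4]
glue_bottle [220.  176.1]
flask [116.  162.9]
brush [438.9 202.5]
medal_red_top [361.9 157.8]
medal_black_top [285.6 166.1]
```

View pics/wrist4.png

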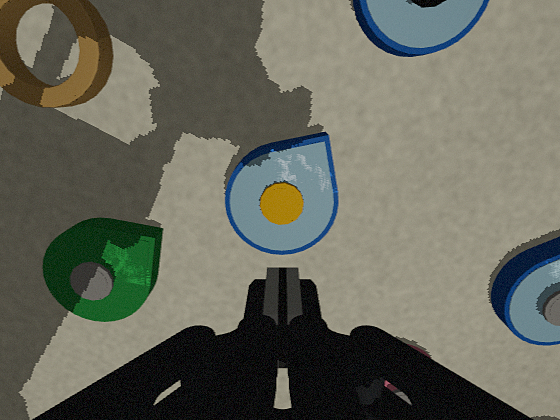

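The medallion at (281,203) now sits flush. Its top is at 27 mm against about 33 mm before with the same camera, so it went down 6 mm, and the award has not shifted. I'll hand in.

```bash
python3 -c "
from workcell import manip
print(manip.sign_off())"
```

```text
the job is handed in; nothing more can be done
None
```

The gold medallion is pressed home (top down about 6 mm by the wrist camera), held for 2 s at about 11 N after a brief 28 N peak, then released with its award unshifted; the job is handed in, with no verdict returned.

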